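# Lay out the underwater camera parts on their foam rests

### The arm

A 6-joint arm with a two-finger parallel gripper is mounted at the origin on the work surface. World frame = base frame: x ahead of the robot, y to its left, z up, the work surface at z = 0. Lengths are in m, angles in rad, forces in N, time in s.
With the tool pointing down it reaches from about 0.15 to 0.775 m from the base axis. Payload 6.1 kg.
Tool frame: the origin (TCP) lies at the very end of the fingers, on their centre line; the grasp point (between the pads) lies 19 mm behind it (env.grip_point_offset is the distance from the TCP to the grasp point, in m); z points along the fingers, y is the line along which they close (so a half turn about z gives the same grasp; the last joint's range is limited). The gripper opens to 85 mm and grips with 20 to 120 N. Pads are 22 mm wide; open, the fingers measure 114 mm over their backs; the gripper's body (76 mm by 85 mm) begins 54 mm behind the grasp point. The pads swing forward as they close: fully open they stand 13 mm farther back than shut.
Start: joints at [-1.258, 0.126, -0.04, 1.405, 0, 1.571], TCP at [0.162, -0.5, 0.231] pointing down, gripper open.
Joint ranges: [-2.72, 2.72], [-0.95, 1.95], [-1.27, 1.35], [-1.78, 2.02], [-1.46, 1.47], [-3.14, 3.14]. Speed limits (rad/s): [2.39, 2.39, 3.01, 3.14, 3.14, 3.14].

### API

Orientations are given as a unit quaternion [w, x, y, z].
In Python, from bench import env, claw, kin, eyes, finish_job, readout gives the robot as it stands. Calls block until the motion is done:
- env.movep(position, orientation): joint-space move of the TCP to a pose.
- env.line_to(position, rot=None, vel=0.15, force_limit=None): straight line of the TCP; rot=None keeps the orientation; vel is the mean speed in m/s. With force_limit (N) it stops when the force on the tool has changed by that much, and returns True; else False.
- env.goto_joints(angles): joint-space move.
- claw.command_gripper(opening, strength=None): finger opening in m; strength is the grip in N (None keeps the last); returns when the fingers have stopped.
- env.pause(seconds).
- kin.solve_ik(position, orientation): joint angles nearest the present ones, or None.
- eyes.grab_frame(name): name is "side" or "top" or "wrist"; returns the picture (420x560x3 uint8, blue, green, red); there is no depth.
- eyes.camera_params(name): a dict with "intrinsics" (3x3 intrinsics, pixels), "dist_coeffs" ([k1, k2, p1, p2, k3] as OpenCV has them; the pictures are not rectified), "R" (3x3) and "t" (3): a world point X has camera coordinates R X + t; the wrist camera has in their place "mount" (4x4, takes a point from camera to tool coordinates, whose origin is the TCP and whose axes are the flange's). Camera axes: x right, y down, z forward; pixel columns grow to the right and rows downward; lengths in m; the calibration is good to about 2 mm. A picture is of the moment at which its call begins: read the wrist's pose just before it. camera_params takes no time and is no camera call.
A pose or a line that the arm cannot do raises env.PlanningError and nothing moves.
- finish_job(): hands the job in; it is judged then, once.
Readings, each from a call of its own:
- readout.current_clock(): time.
- readout.current_q(): joint angles.
- readout.current_qvel(): joint speeds.
- readout.current_joint_efforts(): joint torques, N m.
- readout.current_position(): TCP position.
- readout.current_tcp_rot(): TCP orientation.
- readout.current_wrist_force(): force on the tool from outside, world axes, zero at the start.
- readout.current_wrist_torque(): the same for the moment, N m.
- readout.current_gripper_width(): finger opening in m.
- readout.current_grasp_force(): force on a finger pad.
Only numpy, scipy, OpenCV 4.12 (cv2) and the standard library are available. Lean on these libraries where they do the work, as an engineer would, in place of code of your own. Each camera call takes 0.05 s, during which the arm holds its last target. There are 200 camera calls.

### The job

On the patio table, set each of the four serviced parts (the large round lens port, the small round lens port, the float arm and the ball clamp) on the foam rest whose dark silhouette has its shape and size. Each must stand flat and right way up as it does now, centred on its silhouette and in line with it if it is long (either way round), and be let go; do not push the grease tube or the screwdriver lying among them out of place.

Things in the scene. Friction and masses are not known exactly. Their poses are not given: they have to be found in the camera images.
- port_large_mid (a point): Large round lens port: upright black cylinder, 62 mm diameter, 44 mm high, glass window on top and a thin steel band near the top. This point is its centre, half-way up (22 mm above its underside); z up.
- port_small_mid (a point): Small round lens port: like the large one, but 40 mm diameter and 44 mm high. This point is its centre, half-way up (22 mm above its underside); z up.
- float_arm_mid (a point): Float arm: black block with two grey bands, 70 mm long (x), 40 mm wide (y), 40 mm high, with a ball of 25 mm diameter on each end (120 mm long overall, along x). Grip the block across its 40 mm width (y). This point is its centre, half-way up (20 mm above its underside); z up.
- clamp_mid (a point): Ball clamp lying flat: two black figure-of-eight plates one above the other with red balls between, 70 mm long (x), 34 mm wide over the lobes (y; lobes 18 mm either side of the centre, waist 26 mm), the plates reaching from the underside to 30 mm up; a wing nut (32 x 7 mm) on top, in all 44 mm high. Grip the plates across y. This point is on its middle axis, 22 mm above its underside; z up.
- rest_large_spot (a point): Fixed square pale foam rest, 88 x 88 mm, 6 mm thick, with a flush black disc of 66 mm diameter: the place of the large port. This point is the centre of the disc, on the rest's top face (6 mm above the table).
- rest_small_spot (a point): Fixed square pale foam rest, 70 x 70 mm, 6 mm thick, with a flush black disc of 44 mm diameter: the place of the small port. This point is the centre of the disc, on the rest's top face.
- rest_arm_spot (a point): Fixed pale foam rest, 136 (x) x 62 mm (y), 6 mm thick, with a flush black silhouette of the float arm (a rectangle with a round blob at each end, 124 mm long along x): the place of the float arm. This point is the centre of the silhouette, on the rest's top face.
- rest_clamp_spot (a point): Fixed pale foam rest, 96 (x) x 62 mm (y), 6 mm thick, with a flush black figure of eight, 74 mm long along x, 38 mm wide: the place of the ball clamp. This point is the centre of the silhouette, on the rest's top face.
- grease_tube_mid (a point): Bystander, leave in place: loose white grease tube lying about along x (cap to +x), 90 mm long, 26 mm wide, 16 mm high. This point is near its middle, 8 mm up.
- driver_mid (a point): Bystander, leave in place: loose black-handled screwdriver lying about along x (blade to +x), 130 mm long, 20 mm wide, 20 mm high. This point is near its middle, 10 mm up.
Things that resemble listed ones, but are neither listed nor needed, are in the scene too. What is shaped like the part that bears rest_small_spot but blue, brown or turquoise is not meant.

How it is judged:
At the end, for the whole second after the job is handed in: Each of the four parts lies at rest on its own matching foam rest: its centre within 12 mm of the silhouette's centre, standing flat on the rest (height within 5 mm, tilt under 0.12 rad), the float arm and the clamp within 0.22 rad of their silhouettes' long axis, either way round (horizontal distance between port_large_mid and rest_large_spot below 0.012 m and z of port_large_mid in the frame of rest_large_spot between 0.017 and 0.027 m and angle between each of port_large_mid, port_small_mid, float_arm_mid, clamp_mid's own z axis and vertical below 0.12 rad and linear speed of each of port_large, port_small, float_arm, clamp below 0.02 m/s and horizontal distance between port_small_mid and rest_small_spot below 0.012 m and z of port_small_mid in the frame of rest_small_spot between 0.017 and 0.027 m and horizontal distance between float_arm_mid and rest_arm_spot below 0.012 m and z of float_arm_mid in the frame of rest_arm_spot between 0.015 and 0.025 m and angle between the x axis of float_arm_mid and the x axis of rest_arm_spot, either way round below 0.22 rad and horizontal distance between clamp_mid and rest_clamp_spot below 0.012 m and z of clamp_mid in the frame of rest_clamp_spot between 0.017 and 0.027 m and angle between the x axis of clamp_mid and the x axis of rest_clamp_spot, either way round below 0.22 rad); the robot touches nothing.
It fails at once if the grease tube was pushed more than 25 mm (distance of grease_tube_mid from where it was at the start of the episode above 0.025 m).
It fails at once if the screwdriver was pushed more than 25 mm (distance of driver_mid from where it was at the start of the episode above 0.025 m).
It also fails if it takes over 109 s, if anything falls off the work surface, if the arm or the gripper's body presses on something with over 40 N, if the wrist force passes 120 N, or if a joint passes its speed limit or range.

## Working session

There is one attempt and no reset: what is moved stays moved. The work goes in short steps, each a Python script; the robot and the scene stay as the last script left them, time stands still between calls to the robot, and variables do not carry over. Pictures are saved under pics/ and viewed, at most 14 in all, crops included, and the job is handed in when it is done.

```bash
ls; mkdir -p pics
python3 - <<'E'
from bench import env, claw, kin, eyes, finish_job, readout
import cv2
for n in("top","side"):
    f=eyes.grab_frame(n); cv2.imwrite(f"pics/{n}0.png",f)
    print(n,eyes.camera_params(n))
print(eyes.camera_params("wrist"),readout.current_tcp_rot(),readout.current_clock(),env.grip_point_offset)
E
```

```text
pics
top {'intrinsics': array([[486.83660336,   0.        , 276.31433895],
       [  0.        , 486.83660336, 200.65173756],
       [  0.        ,   0.        ,   1.        ]]), 'dist_coeffs': array([-0.11470636,  0.        ,  0.        ,  0.        ,  0.        ]), 'R': array([[-0.03756315, -0.99927371, -0.00640785],
       [-0.97775791,  0.03807695, -0.20625136],
       [ 0.20634555, -0.00148212, -0.97847806]]), 't': array([0.06169516, 0.44565137, 1.14918836])}
side {'intrinsics': array([[467.87342258,   0.        , 285.0816892 ],
       [  0.        , 467.87342258, 205.31867457],
       [  0.        ,   0.        ,   1.        ]]), 'dist_coeffs': array([-0.05541365,  0.        ,  0.        ,  0.        ,  0.        ]), 'R': array([[-0.77565566, -0.63109135, -0.00905558],
       [-0.40764494,  0.51187481, -0.75618105],
       [ 0.48185465, -0.58284465, -0.65429979]]), 't': array([0.39734601, 0.19791462, 0.9455553 ])}
{'intrinsics': array([[300.89429172,   0.        , 276.38746597],
       [  0.        , 300.89429172, 209.61043331],
       [  0.        ,   0.        ,   1.        ]]), 'dist_coeffs': array([-0.01893964,  0.        ,  0.        ,  0.        ,  0.        ]), 'mount': array([[-7.35288300e-04, -9.55389677e-01, -2.95347294e-01,
         7.64161186e-02],
       [ 9.99999699e-01, -7.75485050e-04,  1.89686285e-05,
        -9.40246486e-05],
       [-2.47159843e-04, -2.95347191e-01,  9.55389960e-01,
        -1.42139537e-01],
       [ 0.00000000e+00,  0.00000000e+00,  0.00000000e+00,
         1.00000000e+00]])} [-7.26916275e-04  9.87795693e-01  1.55753416e-01 -1.17166093e-04] 0.1 0.0187
```

View pics/top0.png

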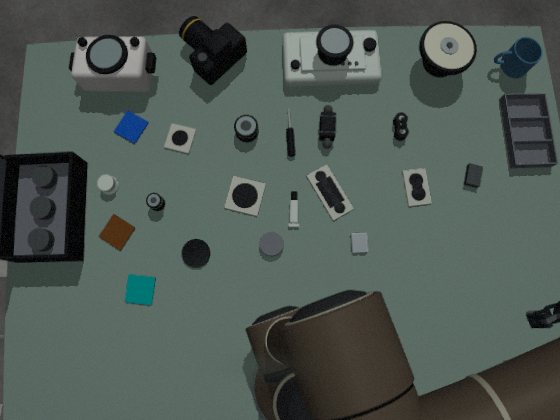

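View pics/side0.png

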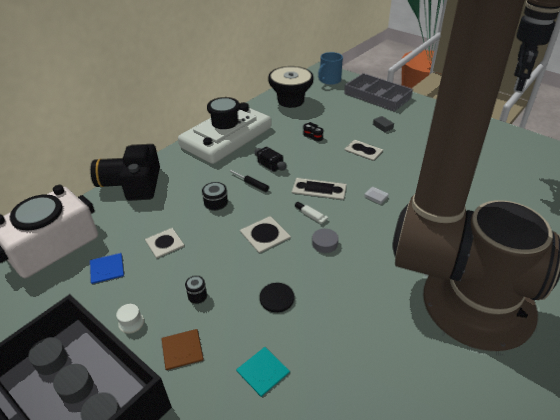

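Candidates (top view). Large port: (246,127) with a glass top. Its lookalikes are the black cap (196,253), the grey disc (271,244) and the pots in the tray. Small port: (156,201); lookalike is the white jar (107,184). Float arm: (327,125). Clamp: (401,126). Rests: large (245,196), small (180,138), arm (330,192), clamp (417,187). The blue, brown and turquoise squares are excluded. Driver (290,135), tube (293,209).

```bash
cat > h.py <<'E'
from bench import env, claw, kin, eyes, finish_job, readout
import cv2, numpy as np
from scipy.spatial.transform import Rotation as Ro
def cam(n):
    c=eyes.camera_params(n)
    if n!="wrist": return c["intrinsics"],c["dist_coeffs"],c["R"],c["t"]
    p=np.array(readout.current_position()); q=np.array(readout.current_tcp_rot())
    T=np.eye(4); T[:3,:3]=Ro.from_quat(q[[1,2,3,0]]).as_matrix(); T[:3,3]=p
    W=np.linalg.inv(T@c["mount"]); return c["intrinsics"],c["dist_coeffs"],W[:3,:3],W[:3,3]
def ray(c,uv,z):
    K,d,R,t=c
    u=cv2.undistortPoints(np.array(uv,float).reshape(-1,1,2),K,d)[:,0]
    D=np.c_[u,np.ones(len(u))]@R; o=-R.T@t
    return (o+D*((z-o[2])/D[:,2])[:,None])[:,:2]
def proj(c,X):
    K,d,R,t=c; return cv2.projectPoints(np.array(X,float).reshape(-1,1,3),cv2.Rodrigues(R)[0],t,K,d)[0][:,0]
def blobs(mask,lo,hi):
    cs,_=cv2.findContours(mask.astype(np.uint8),cv2.RETR_EXTERNAL,cv2.CHAIN_APPROX_NONE)
    return [k for k in cs if lo<cv2.contourArea(k)<hi]
def rect(c,k,z):   # contour -> plane z: centre, sizes(mm), long axis angle
    P=ray(c,k[:,0],z).astype(np.float32)
    (x,y),(w,h),a=cv2.minAreaRect(P*1000)
    a=np.radians(a)+(np.pi/2 if h>w else 0)
    return np.array([x,y])/1000,(max(w,h),min(w,h)),(a+np.pi/2)%np.pi-np.pi/2
def down(yaw):  # tool y (closing line) along world direction yaw
    # z down; tool y=(cos yaw,sin yaw,0)
    y=np.array([np.cos(yaw),np.sin(yaw),0]); z=np.array([0,0,-1.]); x=np.cross(y,z)
    return Ro.from_matrix(np.c_[x,y,z]).as_quat()[[3,0,1,2]]
E
python3 - <<'E'
from h import *
f=cv2.imread("pics/top0.png"); c=cam("top")
g=f.astype(int).min(2); sat=f.astype(int).max(2)-g
print("pale")
for k in blobs((g>120)&(sat<50),80,3000):
    (u,v),_=cv2.minEnclosingCircle(k)
    if v>100: print((int(u),int(v)),rect(c,k,.006))
print("dark")
for k in blobs(f.max(2)<60,60,3000):
    (u,v),_=cv2.minEnclosingCircle(k)
    if 100<v<280: print((int(u),int(v)),rect(c,k,.022))
cv2.imwrite("pics/c0.png",cv2.resize(f[95:275,95:435],None,fx=2.35,fy=2.35,interpolation=cv2.INTER_CUBIC))
q=np.array(readout.current_tcp_rot());print(Ro.from_quat(q[[1,2,3,0]]).as_matrix().round(2))
E
```

```text
pale
(359, 242) (array([ 0.34244894, -0.15945918]), (46.990821838378906, 35.48976516723633), np.float64(0.0046685890102333705))
(293, 210) (array([0.42923126, 0.0020514 ]), (54.22185516357422, 17.7454833984375), np.float64(-0.046142861153094294))
(244, 195) (array([0.4742496 , 0.12462268]), (86.10880279541016, 85.95520782470703), np.float64(-0.27855613053598205))
(104, 181) (array([0.52475665, 0.48993677]), (40.38983154296875, 40.32178497314453), np.float64(1.5296243889744896))
(417, 186) (array([ 0.48037418, -0.31885455]), (94.46745300292969, 59.4279670715332), np.float64(0.0800147498528363))
(330, 191) (array([ 0.4752374 , -0.09279118]), (133.5936279296875, 60.2994270324707), np.float64(0.4787217814903464))
(179, 137) (array([0.63629791, 0.2928335 ]), (67.71003723144531, 66.67852783203125), np.float64(-0.2850288104073657))
dark
(195, 253) (array([0.32895517, 0.24878781]), (69.54300689697266, 67.17285919189453), np.float64(-0.012504207108194443))
(155, 202) (array([0.46143719, 0.35133978]), (52.41444778442383, 39.030792236328125), np.float64(0.7671122335626919))
(244, 195) (array([0
[... 661 characters left out ...]
, np.float64(0.02099534046223539))
(245, 128) (array([0.64629114, 0.11624048]), (71.6282730102539, 62.87545394897461), np.float64(-0.041360755941693306))
(400, 126) (array([ 0.63718665, -0.28721115]), (77.6899642944336, 38.6251106262207), np.float64(-0.02995803226035587))
(326, 127) (array([ 0.64356165, -0.09427727]), (116.18232727050781, 42.761817932128906), np.float64(-0.11715671741032985))
(530, 128) (array([ 0.62644177, -0.64498779]), (195.338134765625, 112.84320068359375), np.float64(0.0029613508680867984))
(529, 129) (array([ 0.59548743, -0.59023712]), (230.8021697998047, 115.7155532836914), np.float64(0.5131418735781028))
[[ 0.95  0.31 -0.  ]
 [ 0.31 -0.95  0.  ]
 [-0.   -0.   -1.  ]]
```

View pics/c0.png

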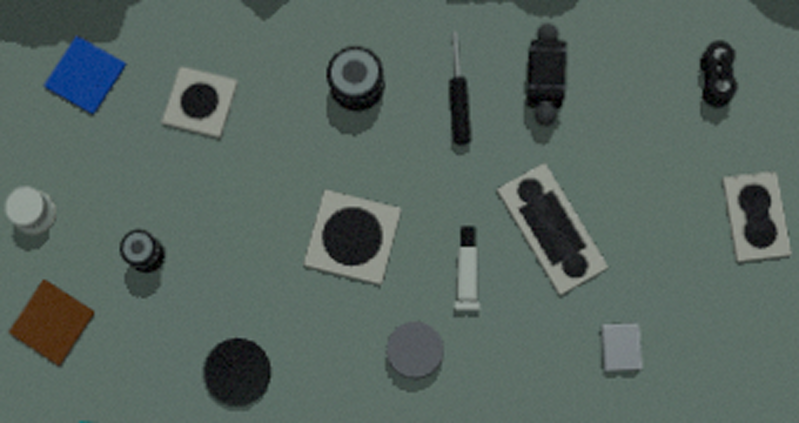

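All nine listed items are where expected. The crop shows a glass window on both ports at (355,78) and (141,248), the float arm at (546,73) and the clamp at (718,75). The rests are clear, with sizes matching to within about 3 mm. Next I'll hover over each part for a close look.

Run:
```python
from h import *
import pickle
env_t=readout.current_clock(); out={}; ims=[]
for n,p in (("clamp",(.637,-.287)),("arm",(.640,-.094)),("large",(.640,.116)),("small",(.461,.351))):
    env.movep([*p,.17],down(-np.pi/2+ (np.arctan2(p[1],p[0]) if n=="small" else 0)))
    c=cam("wrist"); f=eyes.grab_frame("wrist"); out[n]=(c,f); ims.append(cv2.resize(f,(400,300)))
    print(n,readout.current_clock(),proj(c,[*p,.044]))
pickle.dump(out,open("look.pkl","wb"))
cv2.imwrite("pics/w1.png",np.vstack([np.hstack(ims[:2]),np.hstack(ims[2:])]))
```

```text
clamp 2.05 [[275.74043839 202.2159874 ]]
arm 2.8917 [[275.62679363 202.95312179]]
large 7.8333 [[276.73839025 202.86550062]]
small 9.0167 [[275.13361347 203.16956327]]
```

View pics/w1.png

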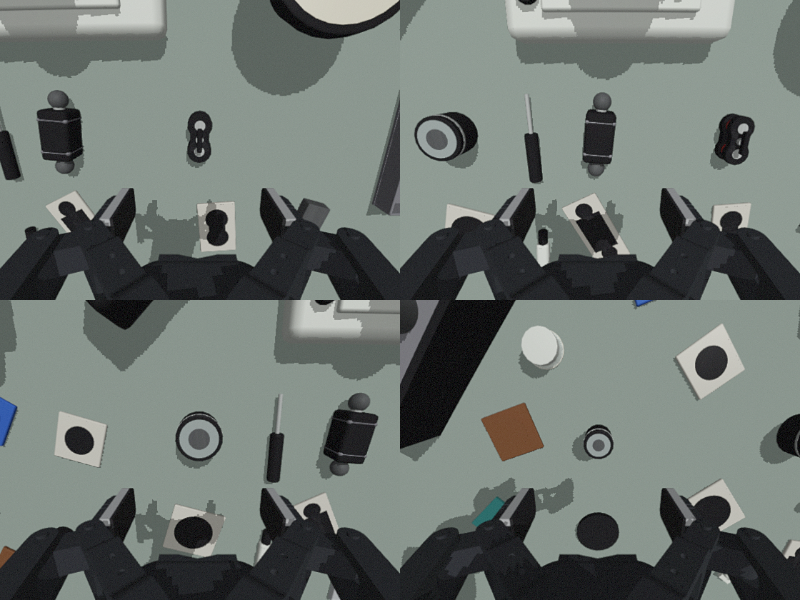

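All four parts sit at the crop centres: clamp (200,136), arm (600,136), large port (199,437) and small port (599,441), with the rests and bystanders clear of them. Now I'll measure them precisely in these frames.

Run:
```python
from h import *
import pickle
o=pickle.load(open("look.pkl","rb"))
for n in o:
    c,f=o[n]; roi=np.zeros(f.shape[:2],bool); roi[110:255,210:345]=1
    m=f.max(2)
    if n in("large","small"):
        M=(f.min(2)>95)&(f[...,0].astype(int)>=f[...,1].astype(int)-3)&roi  # bluish glass
        print(n,np.median(f[120:140,225:240],axis=(0,1)), f[192:215:4,276].tolist())
        D=cv2.morphologyEx(((m<70)&roi).astype(np.uint8),cv2.MORPH_CLOSE,np.ones((5,5)))
        for k in blobs(D,150,20000):
            H=cv2.convexHull(k); print(" dark",k[:,0].min(0),k[:,0].max(0),rect(c,H,.022))
        for k in blobs(M,60,20000): print(" glass",k[:,0].min(0),k[:,0].max(0),rect(c,k,.044))
    else:
        D=cv2.morphologyEx(((m<60)&roi).astype(np.uint8),cv2.MORPH_CLOSE,np.ones((7,7)))
        for k in blobs(D,150,20000): print(n,k[:,0].min(0),k[:,0].max(0),rect(c,k,.02 if n=="arm" else .015))
    for k in blobs(((f.min(2)>130)).astype(np.uint8),500,9000): 
        print(" pale",n,k[:,0].min(0),k[:,0].max(0),rect(c,k,.006))
```

```text
clamp [262 155] [296 227] (array([ 0.63926813, -0.29005276]), (75.31394958496094, 33.3987922668457), np.float64(-0.03338392268663348))
 pale clamp [421 380] [475 419] (array([ 0.34845383, -0.52589972]), (76.19562530517578, 69.48808288574219), np.float64(1.5471296131356898))
 pale clamp [ 79 380] [132 419] (array([ 0.3495181 , -0.04953452]), (75.04042053222656, 69.464111328125), np.float64(-1.551616583922255))
 pale clamp [174 306] [213 372] (array([ 0.44960648, -0.18596815]), (90.8608169555664, 46.849266052246094), np.float64(0.45678495740671377))
 pale clamp [413   0] [558  33] (array([ 0.80017822, -0.47517035]), (131.6138153076172, 26.706581115722656), np.float64(-1.555437902795842))
 pale clamp [0 0] [229  48] (array([ 0.7938775 , -0.13770453]), (215.10879516601562, 37.29402542114258), np.float64(-1.5681639012885698))
 pale clamp [0 0] [166  10] (array([ 0.81004132, -0.11413048]), (151.60687255859375, 7.965616226196289), np.float64(1.5530990887191019))
arm [256 140] [301 237] (array([ 0.6447392 , -0.09655235]), (99.62336730957031, 41.48970413208008), np.float64(-0.0891575732897820
[... 1458 characters left out ...]
51758), np.float64(-1.5594968006057996))
small [143. 150. 139.] [[159, 159, 150], [91, 90, 86], [86, 88, 84], [85, 85, 83], [86, 84, 82], [157, 158, 146]]
 dark [257 175] [298 221] (array([0.46118994, 0.34831116]), (47.50208282470703, 41.170921325683594), np.float64(0.6483500294892077))
 glass [261 187] [294 218] (array([0.46265396, 0.34949646]), (30.645877838134766, 29.84514617919922), np.float64(-0.922432582026075))
 pale small [421 380] [475 419] (array([ 0.37718567, -0.01380482]), (76.23934936523438, 69.47647857666016), np.float64(-0.9450056020046138))
 pale small [105 380] [132 419] (array([0.09727106, 0.3529873 ]), (69.95037841796875, 37.42900466918945), np.float64(0.8012301900247785))
```

```bash
cat >> h.py <<'E'
def pick(p,yaw,op,z=.003):
    env.movep([*p,.13],down(yaw)); claw.command_gripper(op)
    env.line_to([*p,z],vel=.12,force_limit=25)
    claw.command_gripper(0.0,40); w=readout.current_gripper_width()
    env.line_to([*p,.11],vel=.2); print("grip",w,readout.current_gripper_width(),readout.current_grasp_force(),readout.current_clock())
def place(p,yaw,w,z=.009):
    env.movep([*p,.11],down(yaw))
    env.line_to([*p,.03],vel=.2)
    hit=env.line_to([*p,z],vel=.05,force_limit=10); zz=readout.current_position()[2]
    claw.command_gripper(min(w+.018,.085)); env.line_to([*p,.13],vel=.2); print("placed",hit,zz,readout.current_clock())
E
python3 - <<'E'
from h import *
p=(.4627,.3495)
pick(p,np.arctan2(p[1],p[0])-np.pi/2,.065)
cv2.imwrite("pics/g1.png",eyes.grab_frame("wrist"))
r=(.6363,.2928); place(r,np.arctan2(r[1],r[0])-np.pi/2,.04)
cv2.imwrite("pics/g2.png",eyes.grab_frame("wrist"))
a,b=cv2.imread("pics/g1.png"),cv2.imread("pics/g2.png"); cv2.imwrite("pics/g12.png",cv2.resize(np.hstack([a,b]),(800,300)))
E
```

```text
grip 0.039220566263914014 0.03885765079154999 40.36861160304397 11.8833Traceback (most recent call last):
  File "<stdin>", line 5, in <module>
  File "h.py", line 38, in place
    claw.command_gripper(min(w+.018,.085)); env.line_to([*p,.13],vel=.2); print("placed",hit,zz,readout.current_clock())
                                            ~~~~~~~~~~~^^^^^^^^^^^^^^^^^
bench.PlanningError: the arm cannot follow that straight line within its joint ranges
```

```bash
sed -i 's/env.line_to(\[\*p,.13\],vel=.2); print("placed"/env.line_to([*p,.11],vel=.2); print("placed"/' h.py
python3 - <<'E'
from h import *
p=np.array(readout.current_position()); print(p,readout.current_gripper_width())
env.line_to([p[0],p[1],.11],vel=.2)
c=cam("wrist"); f=eyes.grab_frame("wrist"); cv2.imwrite("pics/g2.png",f)
roi=np.zeros(f.shape[:2],bool); roi[100:300,150:400]=1
M=(f.min(2)>125)&roi
print(proj(c,[[p[0],p[1],.05]]))
# top-camera check
t=eyes.grab_frame("top"); cv2.imwrite("pics/t2.png",t); print(readout.current_clock())
E
```

```text
[0.63572283 0.29261884 0.00842663] 0.05786421748013626Traceback (most recent call last):
  File "<stdin>", line 3, in <module>
bench.PlanningError: the arm cannot follow that straight line within its joint ranges
```

Run:
```python
from h import *
p=np.array(readout.current_position()); print(np.round(readout.current_q(),3))
yaw=np.arctan2(p[1],p[0])-np.pi/2
for z in (.11,.105,.10,.09,.08,.07,.06):
    print(z,kin.solve_ik([p[0],p[1],z],down(yaw)))
    try: env.line_to([p[0],p[1],z],vel=.15); break
    except env.PlanningError as e: print(e)
c=cam("wrist"); f=eyes.grab_frame("wrist"); cv2.imwrite("pics/g2.png",f)
print(proj(c,[[.6363,.2928,.05]]),readout.current_position(),readout.current_clock())
```

```text
[ 0.431  0.528  0.019  1.063  0.    -3.142]
0.11 [ 0.43138064  0.48069768  0.1724134   1.26251205  0.         -3.14159265]
the arm cannot follow that straight line within its joint ranges
0.105 [ 0.43138064  0.48207948  0.16352985  1.2522467   0.         -3.14159265]
the arm cannot follow that straight line within its joint ranges
0.1 [ 0.43138064  0.48355806  0.15478253  1.24202079  0.         -3.14159265]
the arm cannot follow that straight line within its joint ranges
0.09 [ 0.43138064  0.48680184  0.13768906  1.22168355  0.         -3.14159265]
the arm cannot follow that straight line within its joint ranges
0.08 [ 0.43138064  0.49042194  0.12111896  1.20149335  0.         -3.14159265]
the arm cannot follow that straight line within its joint ranges
0.07 [ 0.43138064  0.49441177  0.10505959  1.18144415  0.         -3.14159265]
the arm cannot follow that straight line within its joint ranges
0.06 [ 0.43138064  0.4987652   0.08949959  1.16153071  0.         -3.14159265]
the arm cannot follow that straight line within its joint ranges
[[276.66471874 318.00541612]] [0.6357738  0.29264254 0.00848079] 14.0583
```

View pics/g2.png

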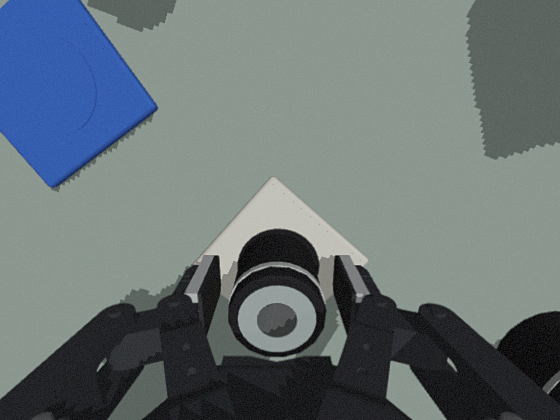

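The port stands upright between the open fingers at (278,310) on its pale rest. The line failed because joint 6 sits on its −π limit, so I'll lift with joint moves and use the other half turn (joint 6 near 0) from here on.

Run:
```python
from h import *
p=(.6358,.2926); yaw=np.arctan2(p[1],p[0])-np.pi/2
for z in (.035,.06,.11):
    q=np.array(kin.solve_ik([*p,z],down(yaw))); q[5]=-3.13 if z>.05 else max(q[5],-3.139); env.goto_joints(q)
def top(p,n,yo=0):
    y=np.arctan2(p[1],p[0])+np.pi/2
    return y
# large port
p=(.6483,.1144); pick(p,top(p,0),.085)
r=(.4742,.1246); place(r,top(r,0),.062)
c=cam("wrist"); f=eyes.grab_frame("wrist")
print(proj(c,[[*r,.05]]),readout.current_q().__repr__(),readout.current_clock())
t=eyes.grab_frame("top"); 
cv2.imwrite("pics/g3.png",np.hstack([cv2.resize(f,(400,300)),cv2.resize(t[100:280,130:370],(400,300))]))
```

```text
grip 0.061227799621201666 0.06064120337520994 44.29678031243384 20.15
placed True 0.01019835082344004 22.8583
[[276.31160483 226.67671151]] array([ 2.56976625e-01,  9.18137689e-02, -3.48819973e-01,  1.13361702e+00,
        1.12504198e-05,  6.55938669e-05]) 22.9083
```

View pics/g3.png

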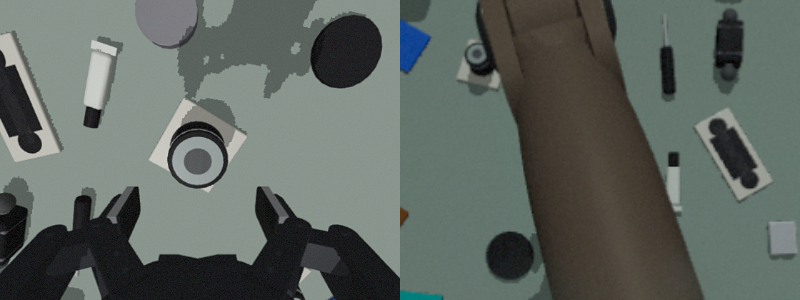

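The large port stands on its rest, at (198,155) in the left half, and the tube and driver are undisturbed. Next: the arm, with one measurement from the opposite side, then the clamp the same way.

Run:
```python
from h import *
import pickle
ims=[]
for n,p,a,hz,op,w,r,ra in (("arm",np.array([.644,-.0966]),-.089,.02,.06,.04,(.4752,-.0928),.479),
                    ("clamp",np.array([.6393,-.2900]),-.033,.015,.055,.034,(.4804,-.3189),.080)):
    env.movep([*p,.15],down(a+np.pi/2))
    c=cam("wrist"); f=eyes.grab_frame("wrist"); roi=np.zeros(f.shape[:2],np.uint8); roi[90:275,200:355]=1
    D=cv2.morphologyEx(((f.max(2)<(93 if n=="arm" else 60))&(roi>0)).astype(np.uint8),cv2.MORPH_CLOSE,np.ones((7,7)))
    k=max(blobs(D,500,20000),key=cv2.contourArea); m,s,ang=rect(c,k,hz); print(n,m,s,ang)
    cv2.drawContours(f,[k],-1,(0,0,255),1); ims.append(f)
    if np.linalg.norm(m-p)<.012 and abs(ang-a)<.15:
        p=p/2+m/2; a=(a+ang)/2
    else: print("skip update")
    pick(p,a+np.pi/2,op); place(r,ra+np.pi/2,w)
    ims.append(eyes.grab_frame("wrist"))
ims=[cv2.resize(i,(400,300)) for i in ims]
cv2.imwrite("pics/g4.png",np.vstack([np.hstack(ims[:2]),np.hstack(ims[2:])]))
```

```text
arm [ 0.64617139 -0.09656125] (120.77323150634766, 42.55524826049805) -0.09023615353126413
grip 0.03945297725973913 0.039397007304911226 41.221824288368225 26.8833
placed True 0.009855129761162366 29.55
clamp [ 0.64278943 -0.29036169] (76.39872741699219, 33.320526123046875) -0.02630683840585668
grip 0.02923811951495864 0.0290080981827341 37.16862981382292 33.3917
placed True 0.009611966963086315 36.0917
```

View pics/g4.png

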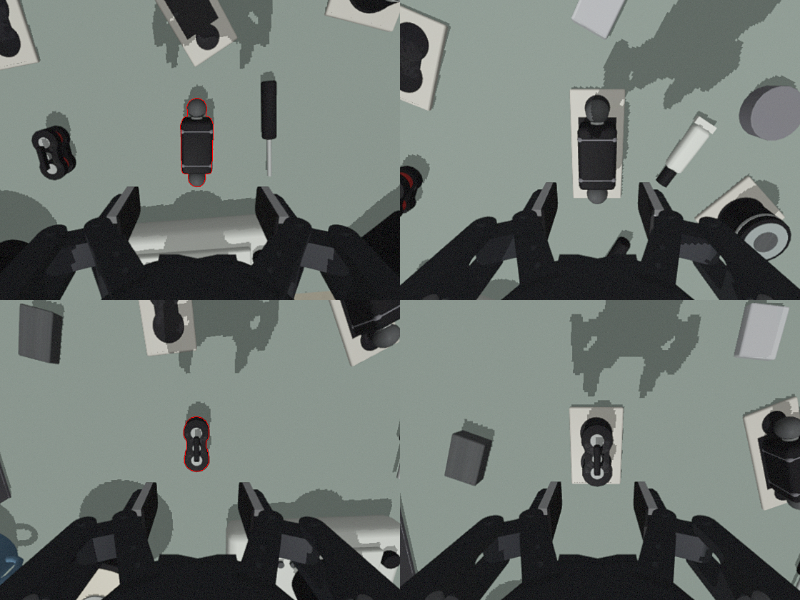

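All four parts look placed. I'll check each with the camera straight above, which minimises parallax.

```bash
cat > chk.py <<'E'
from h import *
ims=[]
for n,r,h in (("clamp",(.4804,-.3189),.036),("arm",(.4752,-.0928),.046),("large",(.4742,.1246),.05),("small",(.6363,.2928),.05)):
    ph=np.arctan2(r[1],r[0]); x=np.array([-np.sin(ph),np.cos(ph)])
    env.movep([*(np.array(r)-.078*x),.16],down(ph)); env.pause(.1)
    c=cam("wrist"); f=eyes.grab_frame("wrist"); ctr=proj(c,[[*r,.02]])[0].astype(int)
    roi=np.zeros(f.shape[:2],bool); roi[max(ctr[1]-90,0):ctr[1]+90,ctr[0]-90:ctr[0]+90]=1
    # rest: fill of pale+dark, all non-table -> pale hull
    ks=blobs((f.min(2)>135)&(abs(f[...,0].astype(int)-f[...,1])>-1)&(f[...,2]>=f[...,1])&roi,60,30000)
    if ks:
        R=rect(c,cv2.convexHull(np.vstack(ks)),.006); print(n,"rest",R)
    if n in("large","small"):
        for k in blobs((f.min(2)>75)&(f[...,0].astype(int)>f[...,2]+3)&roi,60,30000): print("  glass",cv2.contourArea(k),rect(c,cv2.convexHull(k),h))
    D=cv2.morphologyEx(((f.max(2)<(60 if n!="arm" else 93))&roi).astype(np.uint8),cv2.MORPH_CLOSE,np.ones((7,7)))
    k=max(blobs(D,300,30000),key=cv2.contourArea); print("  dark",rect(c,k,h))
    cv2.drawContours(f,[k]+ks,-1,(0,0,255),1); ims.append(f[max(ctr[1]-100,0):max(ctr[1]-100,0)+200,ctr[0]-130:ctr[0]+130])
ims=[cv2.resize(i,(390,300)) for i in ims]
cv2.imwrite("pics/chk.png",np.vstack([np.hstack(ims[:2]),np.hstack(ims[2:])])); print(readout.current_clock())
E
python3 chk.py
```

```text
clamp rest (array([ 0.47934146, -0.32020847]), (94.73860168457031, 61.0654411315918), np.float64(0.07387394146516923))
  dark (array([ 0.48019504, -0.31975558]), (67.44938659667969, 33.1153450012207), np.float64(0.0847670110152714))
arm rest (array([ 0.47455682, -0.09367382]), (134.28453063964844, 60.96561050415039), np.float64(0.4736781538599))
  dark (array([ 0.47567975, -0.09283549]), (110.24940490722656, 38.659027099609375), np.float64(0.4798196030707045))
large rest (array([0.47373087, 0.12377856]), (86.82909393310547, 86.82252502441406), np.float64(-0.2863457435664092))
  dark (array([0.4735015 , 0.12469995]), (59.082115173339844, 58.92379379272461), np.float64(-0.533644485546187))
small rest (array([0.63599146, 0.29176636]), (69.13475036621094, 68.94233703613281), np.float64(-0.2950161971273806))
  dark (array([0.63556183, 0.29231726]), (37.2482795715332, 37.14252471923828), np.float64(1.2056175528527242))
41.2833
```

View pics/chk.png

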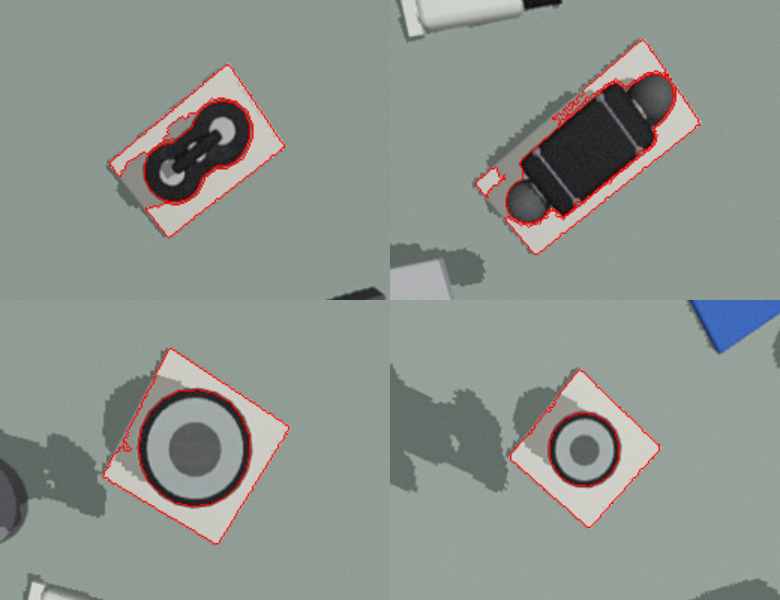

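All four parts are upright and centred on their rests, within about 1.5 mm and 0.01 rad, and the robot is clear of everything. Handing in.

```bash
python3 -c "
from bench import finish_job
print(finish_job())"
```

```text
the job is handed in; nothing more can be done
None
```

The job is handed in at about 41 s of the 109 s allowed: all four parts stand on their matching rests, within about 1.5 mm and 0.01 rad in the last camera check, and the grease tube and screwdriver looked undisturbed in the pictures (their shift was not measured).

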